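# Stow a ball bearing and shut the slide-lid case

## Robot

A 6-joint arm with a two-finger parallel gripper is mounted at the origin on the work surface. World frame = base frame: x ahead of the robot, y to its left, z up, the work surface at z = 0. Lengths are in m, angles in rad, forces in N, time in s.
With the tool pointing down it reaches from about 0.425 to 0.95 m from the base axis. Payload 3.5 kg.
Tool frame: the origin (TCP) lies on the centre line of the jaws, within the pads' length; the fingertips stand 25 mm ahead of it and the grasp point (between the pads) lies 6 mm ahead of it (ctrl.finger_overhang is the distance from the TCP to the fingertips, in m); z points along the fingers, y is the line along which they close (so a half turn about z gives the same grasp; the last joint's range is limited). The gripper opens to 85 mm and grips with 20 to 120 N. Pads are 22 mm wide; open, the fingers measure 114 mm over their backs; the gripper's body (76 mm by 85 mm) begins 54 mm behind the grasp point. The pads swing forward as they close: fully open they stand 13 mm farther back than shut.
Start: joints at [0.952, 0.286, 1.577, -0, 1.279, -0.15], TCP at [0.305, 0.602, 0.256] pointing down, gripper open.
Joint ranges: [-2.77, 2.77], [-0.9, 2.22], [0.21, 2.48], [-1.53, 4.67], [0.24, 2.81], [-2.84, 2.84]. Speed limits (rad/s): [2.79, 2.79, 3.14, 3.14, 3.14, 3.14].

## Interface

Orientations are given as a unit quaternion [x, y, z, w].
In Python, from plant import get_state, imaging, job, ctrl gives the robot as it stands.
- The arm moves only by the tool jog_arm, never from a script. Its argument "increments" is a list of rows, each an object of numbers: "dx", "dy", "dz": the shift along the world's x, y, z each as a share of 12 cm, from -1 to 1; "ax", "ay", "az": the turn, a rotation vector about the world's x, y, z each as a share of pi/2 rad, from -1 to 1; "gripper": the gripper command: -1 is shut, 1 is fully open, values between are in proportion. A call has 1 to 10 rows; each row is the pose to reach, as a shift and turn from the pose commanded when the call began; what a row does not reach only later rows make up. A row lasts 1/10 s, in which the tool goes at most 50 mm and 8.59 degrees, less where a joint would pass 70% of its speed; a pose out of reach is approached as far as the arm can. A call with a number of a shift or a turn outside -1 to 1 is refused whole. A call with a gripper value outside its range is refused whole. The fingers move at their own pace and stop on an object; "force" is the grip in N (left out, the last holds). Time passes only in rows, so rows that repeat a pose let the fingers close. It gives the time, the measured TCP pose, the force, the opening and the grip force at its end, in the units of the state.
- get_state(): the state, without advancing time (a new reading comes with each control period).
- imaging.read_camera(name): name is "side" or "top" or "wrist"; returns a dict with "frame" (400x640x3 uint8, blue, green, red), "depth" (400x640 float32, m along the optical axis (not along the pixel's ray), 0 where there is no reading), "camera_matrix" (3x3 intrinsics, pixels), "extrinsics" (4x4, takes a point from camera to world coordinates); the wrist camera has in their place "mount" (4x4, takes a point from camera to tool coordinates, whose origin is the TCP and whose axes are the flange's). Camera axes: x right, y up, looking along -z (the intrinsics and any distortion apply to the point x, -y, -z); pixel columns grow to the right and rows downward; lengths in m; the calibration is good to about 2 mm. A picture is of the moment at which its call begins: read the wrist's pose just before it.
- job.sign_off(): hands the job in; it is judged then, once.
The state is a dict: "time": time; "qpos": joint angles; "dq": joint speeds; "joint_efforts": joint torques, N m; "eef_pos": TCP position; "tcp_rot": TCP orientation; "contact_force": force on the tool from outside, world axes, zero at the start; "wrist_torque": the same for the moment, N m; "opening": opening from 0.0 (shut) to 1.0 (fully open); "finger_force": force on a finger pad.
Only numpy, scipy, OpenCV 4.12 (cv2) and the standard library are available. Lean on these libraries where they do the work, as an engineer would, in place of code of your own. Each camera call takes 0.05 s, during which the arm holds its last target. There are 200 camera calls.

## Task

Put the smaller ball bearing into the open seat of the wooden bearing case, lying flat and right down in its recess, and then slide the case's lid shut: along its grooves, over the springy ridge at the mouth, until it is fully home against the far end and the ridge has clicked up behind it. The case stands loose a little in front of a steel bench stop, so let it back up against that, and be gentle: set the bearing down without dropping or forcing it, ease the lid home slowly by feel rather than ramming it, keep the case flat on the bench and leave the other things where they are.

Things in the scene. Friction and masses are not known exactly. Their poses are not given: they have to be found in the camera images.
- case: loose wooden slide-lid case flat on the bench, 150 long (x), 114 wide (y), 38 high, 0.6 to 0.9 kg. Origin: centre of its underside; x runs from its low open mouth (nearer the robot) to its far end wall, z up. Lips over the lid's grooves at y = +-46 to +-57, tops at 38; 92 clear between them; wooden insert's top at 18. It slides on the bench at 3 to 7 N, until its far end meets a steel angle (30 high, 200 wide) bolted 4 to 27 mm beyond
- seat (a point): floor centre of the open bearing seat: a round recess 38 across, 4 deep in the insert, at x = +30, y = 0, z = 14 of the case; axes as the case. A bearing not down in it stands in the lid's way
- home (a point): point of the case where the lid's origin lies when fully shut: x = -3, y = 0, z = 27 of the case; axes as the case. The lid's front then meets the far end wall (rigid). The grooves leave the lid 0.6 mm of play up and 1 mm to either side
- lid: loose wooden lid, 144 long (x), 100 wide, 5.4 thick at the edges in the grooves, 10 at the raised panel (88 wide); 0.11 kg. Origin: centre of its underside; axes as the case, +x closes. It starts half in, 62 to 70 mm short of home, leaving the seat open. It slides at 1 to 3 N. A bead under its tail meets the ridge about 10 mm before home; crest 5.3 mm before
- cleat (a point): centre of the cleat on the lid, by which it is pushed or pinched: a wooden bar 12 thick (x), 60 wide (y), 17 high on the panel, 50 behind the lid's origin (towards the mouth); the point is midway up, 18.5 above the lid's underside; axes as the lid. The panel runs on 16 mm behind the cleat
- ridge (a joint): springy brass ridge, 50 wide, across the case's mouth at its x = -70, crest 26.7 above the bench: its downward travel in m, about 0 when up (lid out, or clicked home), 0.001 to 0.002 while the lid's bead rides over. Pushing the lid over it takes some 6 to 13 N, which falls away past the crest; the next rise is the far end
- bearing: the smaller, sealed steel ball bearing lying flat on the bench: 35 outside, 15 bore, 11 high, 45 g. Origin: centre of its underside, z up
- big_bearing: bystander: larger ball bearing lying flat, 52 outside, 25 bore, 15 high; does not fit the seat. Origin: centre of its underside
- pulley: bystander: aluminium V-belt pulley lying flat, 60 across, 28 high. Origin: centre of its underside
- screwdriver: bystander: screwdriver lying on the bench along its x, about 200 long
- wrench: bystander: open-ended wrench lying on the bench along its x, about 180 long
- hammer: bystander: hammer lying on the bench along its x, about 260 long
- grease_can: bystander: aluminium grease can, 60 across, 85 high. Origin: centre of its underside
Mind the look-alikes: they are no part of the job. What is shaped like the bearing but purple is not meant. Leave any turquoise look-alike of the lid alone.

How it is judged:
By the outcome, as a careful person would: the job done as asked, in the order asked, and still so for the second after the job is handed in, with the robot touching nothing.
It also fails if it takes over 64 s, if anything falls off the work surface, if the arm or the gripper's body presses on something with over 40 N, if the wrist force passes 120 N, or if a joint passes its speed limit or range.

## Working session

There is one attempt and no reset: what is moved stays moved. The work goes in short steps, Python scripts to look and compute and a tool call to move; the robot and the scene stay as the last step left them, time stands still between calls to the robot, and variables do not carry over. Pictures are saved under pics/ and viewed, at most 10 in all, crops included, and the job is handed in when it is done.

Besides the shell and the picture viewer there is one more tool, called after "Request:" in YAML: its name, and indented under it one key for each argument. jog_arm: Moves the arm, as the interface text tells. Shift numbers are shares of 12 cm and turn numbers shares of pi/2 rad, none past 1 either way. Its arguments: {"type":"object","properties":{"increments":{"type":"array"},"force":{"type":"number"}},"required":["increments"]}

```bash
mkdir -p pics
cat > h.py <<'E'
import numpy as np, cv2
from plant import get_state, imaging, job, ctrl
from scipy.spatial.transform import Rotation as R
def cam(n):
    s=get_state(); d=imaging.read_camera(n)
    if n=="wrist":
        T=np.eye(4);T[:3,:3]=R.from_quat(s["tcp_rot"]).as_matrix();T[:3,3]=s["eef_pos"]
        d["T"]=T@d["mount"]
    else: d["T"]=d["extrinsics"]
    return d
def cloud(d):
    z=d["depth"];K=d["camera_matrix"];v,u=np.indices(z.shape)
    P=np.stack([(u-K[0,2])/K[0,0]*z,-(v-K[1,2])/K[1,1]*z,-z],-1)
    W=P@d["T"][:3,:3].T+d["T"][:3,3]; W[z==0]=np.nan
    return W
def ray(d,u,v,h):
    K=d["camera_matrix"];r=d["T"][:3,:3]@np.array([(u-K[0,2])/K[0,0],-(v-K[1,2])/K[1,1],-1]);o=d["T"][:3,3]
    return o+r*(h-o[2])/r[2]
E
python3 - <<'E'
from h import *
s=get_state();print({k:np.round(v,3) for k,v in s.items()},ctrl.finger_overhang)
for n in("top","side","wrist"):
    d=cam(n);cv2.imwrite(f"pics/{n}0.png",d["frame"]);np.savez(f"{n}0.npz",**d)
    print(n,d.keys(),d["camera_matrix"].round(1).tolist(),d["T"].round(3).tolist())
E
```

```text
{'time': np.float64(0.0), 'qpos': array([ 0.952,  0.287,  1.578, -0.   ,  1.279, -0.15 ]), 'dq': array([-0.001, -0.   ,  0.   , -0.   ,  0.001, -0.001]), 'joint_efforts': array([ 1.0000e-03, -4.0597e+01, -2.9263e+01, -0.0000e+00,  6.0000e-03,
       -0.0000e+00]), 'eef_pos': array([0.305, 0.602, 0.255]), 'tcp_rot': array([ 0.232,  0.973, -0.001, -0.   ]), 'contact_force': array([ 0.094, -0.261,  0.434]), 'wrist_torque': array([ 0.007, -0.045,  0.002]), 'finger_force': np.float64(0.0), 'opening': np.float64(1.0)} 0.025
top dict_keys(['frame', 'depth', 'camera_matrix', 'extrinsics', 'T']) [[364.2, 0.0, 330.4], [0.0, 364.2, 198.7], [0.0, 0.0, 1.0]] [[0.024, 0.987, -0.16, 0.347], [-0.999, 0.031, 0.037, 0.038], [0.041, 0.159, 0.986, 1.103], [0.0, 0.0, 0.0, 1.0]]
side dict_keys(['frame', 'depth', 'camera_matrix', 'extrinsics', 'T']) [[474.9, 0.0, 327.4], [0.0, 474.9, 196.9], [0.0, 0.0, 1.0]] [[-0.995, 0.057, -0.083, 0.413], [-0.1, -0.566, 0.818, 1.011], [-0.001, 0.822, 0.569, 0.775], [0.0, 0.0, 0.0, 1.0]]
wrist dict_keys(['frame', 'depth', 'camera_matrix', 'mount', 'T']) [[322.4, 0.0, 317.9], [0.0, 322.4, 197.7], [0.0, 0.0, 1.0]] [[0.452, -0.856, -0.249, 0.241], [0.892, 0.433, 0.129, 0.634], [-0.003, -0.281, 0.96, 0.372], [0.0, 0.0, 0.0, 1.0]]
```

View pics/top0.png

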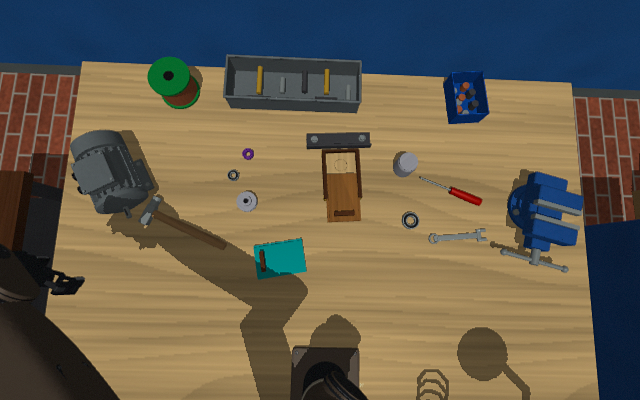

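View pics/side0.png

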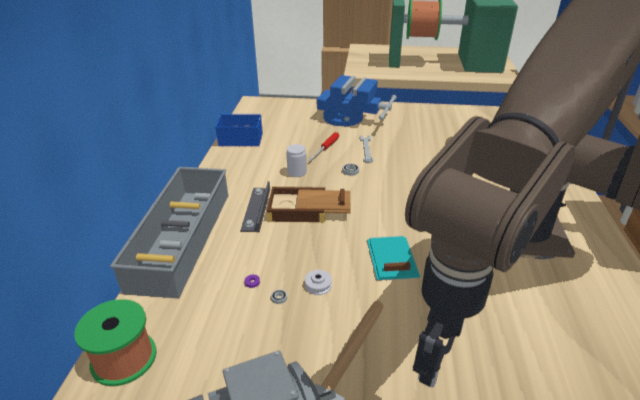

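Top view: the small bearing is at (233,175), its purple twin at (248,154), the pulley at (247,201). The case is about (341,185), with its seat at (341,165), and the stop is at (338,140). In the side view the bearing is at (279,296) and the seat at (287,203).

Run:
```python
from h import *
for n,pts in(("top",dict(bear=(233,175),purple=(248,154),pulley=(247,201),seat=(341,165),cleat=(344,212),stopL=(308,141),stopR=(369,140),can=(405,163))),("side",dict(bear=(279,296),seat=(287,203),cleat=(342,198)))):
    d=dict(np.load(n+"0.npz"));W=cloud(d)
    for k,(u,v) in pts.items(): print(n,k,W[v,u].round(4),ray(d,u,v,0.011).round(4))
d=dict(np.load("top0.npz"));W=cloud(d)
x=W.reshape(-1,3);m=(abs(x[:,1]-.0)<.12)&(x[:,0]>.45)&(x[:,0]<.8)&(x[:,2]>.033)&(x[:,2]<.045)
print(len(x[m]),cv2.minAreaRect(x[m][:,:2].astype(np.float32)*1000))
a=d["frame"][110:240,210:450];cv2.imwrite("pics/topc.png",cv2.resize(a,None,fx=3.3,fy=3.3,interpolation=cv2.INTER_CUBIC))
```

```text
top bear [ 0.5913  0.298  -0.0032] [0.5881 0.2947 0.011 ]
top purple [ 0.6589  0.2559 -0.0009] [0.6556 0.2535 0.011 ]
top pulley [0.5066 0.2439 0.0312] [0.5096 0.2477 0.011 ]
top seat [ 0.6298 -0.0329  0.0151] [ 0.6309 -0.0331  0.011 ]
top cleat [ 0.4795 -0.0418  0.0543] [ 0.485  -0.0451  0.011 ]
top stopL [0.7056 0.0713 0.0061] [0.704  0.0712 0.011 ]
top stopR [ 0.7168 -0.1204  0.0043] [ 0.7145 -0.1195  0.011 ]
top can [ 0.6247 -0.2149  0.0827] [ 0.6443 -0.2327  0.011 ]
side bear [0.5937 0.2898 0.001 ] [0.5913 0.2992 0.011 ]
side seat [ 0.6318 -0.0397  0.0163] [ 0.6333 -0.047   0.011 ]
side cleat [ 0.479  -0.0208  0.0567] [ 0.4832 -0.0865  0.011 ]
1666 ((572.8931884765625, -35.43450164794922), (234.69223022460938, 114.13581848144531), 4.441854953765869)
```

View pics/topc.png

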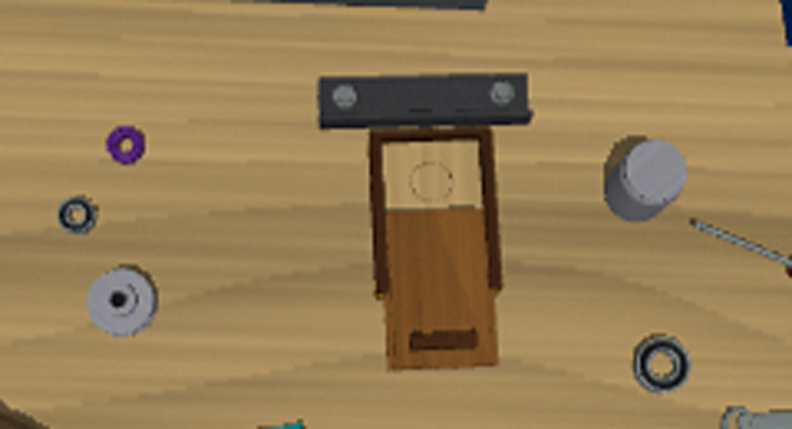

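Request:
jog_arm:
  increments:
    - {"dx":0.3,"dy":-0.3,"az":0.09}
    - {"dx":0.6,"dy":-0.6,"az":0.18}
    - {"dx":0.9,"dy":-0.9,"az":0.27}
    - {"dx":1,"dy":-1,"az":0.35}
    - {"dx":1,"dy":-1,"az":0.35}

```text
$.increments[0]: bad value
```

Request:
jog_arm:
  increments:
    - {"dx":0.3,"dy":-0.3}
    - {"dx":0.6,"dy":-0.6}
    - {"dx":0.9,"dy":-0.9}
    - {"dx":1,"dy":-1}

```text
$.increments[0]: bad value
```

Request:
jog_arm:
  increments:
    - {"dx":0.3,"dy":-0.3,"gripper":0.15}
    - {"dx":0.37,"dy":-0.54,"dz":-0.2}
    - {"dx":0.37,"dy":-0.54,"dz":-0.4}
    - {"dx":0.37,"dy":-0.54,"dz":-0.4}
    - {"dx":0.37,"dy":-0.54,"dz":-0.4}

```text
$.increments[0]: bad value
```

Run:
```python
from h import *
s=get_state();print(s["time"],s["eef_pos"].round(4),s["tcp_rot"].round(4),s["opening"])
d=cam("wrist");np.savez("w1.npz",**d);cv2.imwrite("pics/w1.png",d["frame"]);print(d["T"].round(3).tolist())
```

```text
0.15 [0.3046 0.6018 0.2552] [ 2.322e-01  9.727e-01 -9.000e-04 -4.000e-04] 1.001927654115869
[[0.452, -0.856, -0.25, 0.241], [0.892, 0.433, 0.129, 0.634], [-0.002, -0.281, 0.96, 0.372], [0.0, 0.0, 0.0, 1.0]]
```

View pics/w1.png

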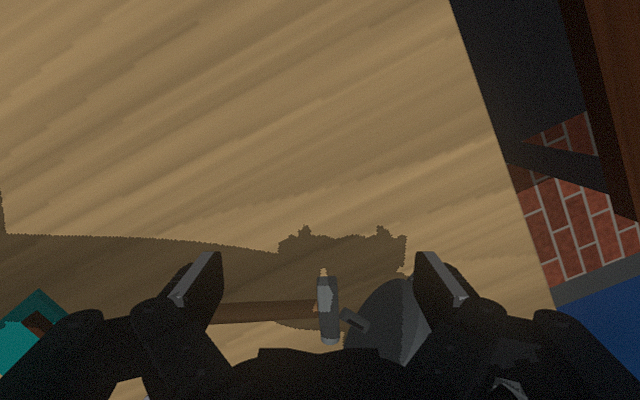

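The calls were refused because each row needs every field. The picture, still from the start pose, shows the fingertips at (215,260) and (425,260), with the hammer at (325,300).

Request:
jog_arm:
  increments:
    - {"dx":0.3,"dy":-0.3,"dz":0,"ax":0,"ay":0,"az":0.09,"gripper":1}
    - {"dx":0.6,"dy":-0.6,"dz":0,"ax":0,"ay":0,"az":0.18,"gripper":1}
    - {"dx":0.9,"dy":-0.9,"dz":0,"ax":0,"ay":0,"az":0.27,"gripper":1}
    - {"dx":1,"dy":-1,"dz":0,"ax":0,"ay":0,"az":0.35,"gripper":1}
    - {"dx":1,"dy":-1,"dz":0,"ax":0,"ay":0,"az":0.35,"gripper":1}
  force: 30

```text
time: 0.7
eef_pos: [0.4271, 0.4799, 0.2561]
tcp_rot: [-0.039, 0.999, -0.0, 0.0]
contact_force: [-0.1, -0.2, 0.4]
opening: 0.997
finger_force: 0.0
```

Request:
jog_arm:
  increments:
    - {"dx":0.3,"dy":-0.3,"dz":0,"ax":0,"ay":0,"az":0,"gripper":0.15}
    - {"dx":0.6,"dy":-0.6,"dz":0,"ax":0,"ay":0,"az":0,"gripper":0.15}
    - {"dx":0.9,"dy":-0.9,"dz":0,"ax":0,"ay":0,"az":0,"gripper":0.15}
    - {"dx":1,"dy":-1,"dz":0,"ax":0,"ay":0,"az":0,"gripper":0.15}

```text
time: 1.1
eef_pos: [0.5469, 0.3601, 0.2561]
tcp_rot: [-0.038, 0.999, -0.0, 0.0]
contact_force: [-0.4, 0.6, 0.1]
opening: 0.574
finger_force: 0.0
```

Request:
jog_arm:
  increments:
    - {"dx":0.3,"dy":-0.3,"dz":0,"ax":0,"ay":0,"az":0,"gripper":0.15}
    - {"dx":0.37,"dy":-0.54,"dz":-0.2,"ax":0,"ay":0,"az":0,"gripper":0.15}
    - {"dx":0.37,"dy":-0.54,"dz":-0.5,"ax":0,"ay":0,"az":0,"gripper":0.15}
    - {"dx":0.37,"dy":-0.54,"dz":-0.6,"ax":0,"ay":0,"az":0,"gripper":0.15}
    - {"dx":0.37,"dy":-0.54,"dz":-0.6,"ax":0,"ay":0,"az":0,"gripper":0.15}

```text
time: 1.6
eef_pos: [0.5871, 0.298, 0.1811]
tcp_rot: [-0.041, 0.999, -0.001, -0.003]
contact_force: [-0.0, 0.5, 0.1]
opening: 0.576
finger_force: 0.0
```

Run:
```python
from h import *
s=get_state();print(s["time"],s["qpos"].round(2),s["eef_pos"].round(4),s["tcp_rot"].round(4),s["opening"],s["contact_force"].round(2))
d=cam("wrist");np.savez("w1.npz",**d);cv2.imwrite("pics/w2.png",d["frame"]);print(d["T"].round(3).tolist())
```

```text
1.6 [ 0.32  0.32  1.68  0.    1.15 -1.34] [0.5871 0.298  0.1811] [-4.070e-02  9.992e-01 -6.000e-04 -3.200e-03] 0.5755335357522368 [-0.05  0.5   0.07]
[[-0.081, -0.958, -0.274, 0.517], [0.997, -0.078, -0.021, 0.292], [-0.001, -0.275, 0.961, 0.298], [0.0, 0.0, 0.0, 1.0]]
```

View pics/w2.png

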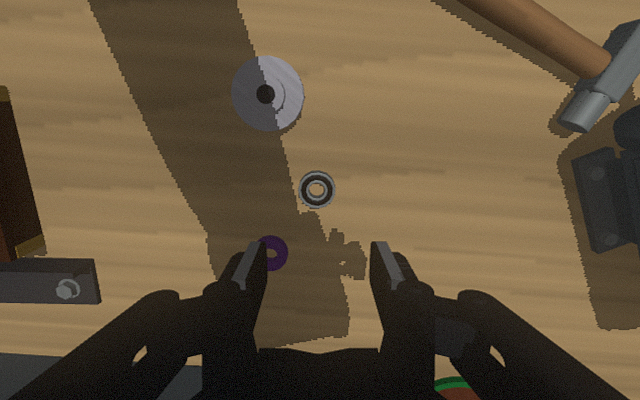

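The bearing is at (317,189), clear of the pulley at (267,93) and the purple one at (272,253). The fingertips are at (262,243) and (378,243).

```bash
cat >> h.py <<'E'
def dirs(d):
    # undistorted pixel rays at z=1 in the picture's own frame
    return None
E
python3 - <<'E'
from h import *
d=dict(np.load("w1.npz"));W=cloud(d)
P=W[160:220,285:350].reshape(-1,3);b=np.nanmedian(W[200:240,320:420].reshape(-1,3)[:,2]);print("bench",b)
m=P[:,2]>b+.007;q=P[m];print("top z",np.median(q[:,2]),cv2.minEnclosingCircle(q[:,:2].astype(np.float32)*1000), q.min(0),q.max(0),ray(d,317,189,.011))
for a,c in((230,270),(370,410)):
    F=W[235:300,a:c].reshape(-1,3);F=F[F[:,2]>.08];print("finger",np.round([F.min(0),F.max(0)],4))
E
```

```text
bench -0.0008486421149377921
top z 0.009565293850322204 ((591.5055541992188, 296.009765625), 17.39012336730957) [0.57416632 0.27912336 0.00616738] [0.60822657 0.31303571 0.01182556] [0.59025546 0.29680761 0.011     ]
finger [[0.5765 0.2589 0.1579]
 [0.6003 0.274  0.2099]]
finger [[0.5708 0.3202 0.1589]
 [0.5965 0.3349 0.2101]]
```

Request:
jog_arm:
  increments:
    - {"dx":0.03,"dy":-0.012,"dz":-0.3,"ax":0,"ay":0,"az":0,"gripper":0.2}
    - {"dx":0.03,"dy":-0.012,"dz":-0.6,"ax":0,"ay":0,"az":0,"gripper":0.2}
    - {"dx":0.03,"dy":-0.012,"dz":-0.9,"ax":0,"ay":0,"az":0,"gripper":0.2}
    - {"dx":0.03,"dy":-0.012,"dz":-1,"ax":0,"ay":0,"az":0,"gripper":0.2}
    - {"dx":0.03,"dy":-0.012,"dz":-1,"ax":0,"ay":0,"az":0,"gripper":0.2}
    - {"dx":0.03,"dy":-0.012,"dz":-1,"ax":0,"ay":0,"az":0,"gripper":0.2}

```text
time: 2.25
eef_pos: [0.5944, 0.2971, 0.0671]
tcp_rot: [-0.041, 0.999, 0.001, 0.002]
contact_force: [-0.2, 1.1, -0.2]
opening: 0.598
finger_force: 0.0
```

Run:
```python
from h import *
s=get_state();print(s["time"],s["eef_pos"].round(4),s["tcp_rot"].round(4),s["opening"],s["contact_force"].round(2))
d=cam("wrist");cv2.imwrite("pics/w3.png",d["frame"]);W=cloud(d)
P=W.reshape(-1,3);P=P[np.isfinite(P).all(1)]
n=P[(np.hypot(P[:,0]-.591,P[:,1]-.296)<.03)&(P[:,2]<.02)];q=n[n[:,2]>.007];print(len(q),np.median(q[:,2]),cv2.minEnclosingCircle(q[:,:2].astype(np.float32)*1000))
F=P[(np.hypot(P[:,0]-.591,P[:,1]-.296)<.06)&(P[:,2]>.03)&(P[:,2]<.07)]
for m in(F[:,1]<.296,F[:,1]>.296): print(np.round([F[m].min(0),F[m].max(0)],4))
```

```text
2.25 [0.5944 0.2971 0.0671] [-4.080e-02  9.992e-01  6.000e-04  2.000e-03] 0.5982872244112198 [-0.2   1.1  -0.19]
2228 0.009635417033018429 ((591.5965576171875, 296.1796569824219), 17.50452423095703)
[[0.5845 0.2569 0.0442]
 [0.6079 0.272  0.07  ]]
[[0.5801 0.3211 0.044 ]
 [0.6036 0.3354 0.07  ]]
```

Request:
jog_arm:
  increments:
    - {"dx":-0.02,"dy":-0.005,"dz":-0.15,"ax":0,"ay":0,"az":0,"gripper":0.2}
    - {"dx":-0.02,"dy":-0.005,"dz":-0.27,"ax":0,"ay":0,"az":0,"gripper":0.2}
    - {"dx":-0.02,"dy":-0.005,"dz":-0.32,"ax":0,"ay":0,"az":0,"gripper":0.2}
    - {"dx":-0.02,"dy":-0.005,"dz":-0.32,"ax":0,"ay":0,"az":0,"gripper":0.2}
    - {"dx":-0.02,"dy":-0.005,"dz":-0.32,"ax":0,"ay":0,"az":0,"gripper":0.2}

```text
time: 2.8
eef_pos: [0.591, 0.2954, 0.0264]
tcp_rot: [-0.04, 0.999, 0.0, 0.0]
contact_force: [-0.0, 0.4, 0.4]
opening: 0.604
finger_force: 0.0
```

Run:
```python
from h import *
s=get_state();print(s["time"],s["eef_pos"].round(4),s["tcp_rot"].round(4),s["opening"],s["contact_force"].round(2))
d=cam("wrist");cv2.imwrite("pics/w4.png",d["frame"]);W=cloud(d)
P=W.reshape(-1,3);P=P[np.isfinite(P).all(1)]
n=P[(np.hypot(P[:,0]-.591,P[:,1]-.296)<.02)&(P[:,2]<.02)];q=n[n[:,2]>.007];print(len(q),np.median(q[:,2]),cv2.minEnclosingCircle(q[:,:2].astype(np.float32)*1000))
F=P[(np.hypot(P[:,0]-.591,P[:,1]-.296)<.06)&(P[:,2]>.003)&(P[:,2]<.04)&(abs(P[:,1]-.296)>.02)]
for m in(F[:,1]<.296,F[:,1]>.296): print(np.round([F[m].min(0),F[m].max(0)],4))
```

```text
2.8 [0.591  0.2954 0.0264] [-4.050e-02  9.992e-01  1.000e-04  3.000e-04] 0.6038484263493503 [-0.03  0.38  0.36]
3462 0.009614138899103342 ((591.6146850585938, 296.1324157714844), 17.612951278686523)
[[0.5812 0.2553 0.004 ]
 [0.604  0.2704 0.04  ]]
[[0.5767 0.3192 0.0038]
 [0.5999 0.3338 0.04  ]]
```

Request:
jog_arm:
  increments:
    - {"dx":0.008,"dy":0.01,"dz":0.018,"ax":0,"ay":0,"az":0,"gripper":0.2}
    - {"dx":0.008,"dy":0.01,"dz":0.018,"ax":0,"ay":0,"az":0,"gripper":0.0}
    - {"dx":0.008,"dy":0.01,"dz":0.018,"ax":0,"ay":0,"az":0,"gripper":-0.15}
    - {"dx":0.008,"dy":0.01,"dz":0.018,"ax":0,"ay":0,"az":0,"gripper":-0.4}
    - {"dx":0.008,"dy":0.01,"dz":0.018,"ax":0,"ay":0,"az":0,"gripper":-0.4}
    - {"dx":0.008,"dy":0.01,"dz":0.018,"ax":0,"ay":0,"az":0,"gripper":-0.4}
  force: 30

```text
time: 3.45
eef_pos: [0.592, 0.2967, 0.0288]
tcp_rot: [-0.04, 0.999, 0.0, 0.001]
contact_force: [-0.4, 0.4, 4.3]
opening: 0.375
finger_force: 29.8
```

Run:
```python
from h import *
s=get_state();print(s["time"],s["eef_pos"].round(4),s["tcp_rot"].round(4),s["opening"],s["finger_force"],s["contact_force"].round(2))
d=cam("wrist");cv2.imwrite("pics/w5.png",d["frame"]);W=cloud(d)
P=W.reshape(-1,3);P=P[np.isfinite(P).all(1)]
n=P[(np.hypot(P[:,0]-.591,P[:,1]-.296)<.02)&(P[:,2]<.02)];q=n[n[:,2]>.007];print(len(q),np.median(q[:,2]),cv2.minEnclosingCircle(q[:,:2].astype(np.float32)*1000))
F=P[(np.hypot(P[:,0]-.591,P[:,1]-.296)<.06)&(P[:,2]>.003)&(P[:,2]<.04)&(abs(P[:,1]-.296)>.02)]
for m in(F[:,1]<.296,F[:,1]>.296): print(np.round([F[m].min(0),F[m].max(0)],4))
d=cam("top");np.savez("top1.npz",**d)
```

```text
3.45 [0.592  0.2967 0.0288] [-4.050e-02  9.992e-01  2.000e-04  6.000e-04] 0.37479188130836394 29.782470166683197 [-0.39  0.44  4.33]
3605 0.009669876353803258 ((590.873046875, 295.97137451171875), 19.901403427124023)
[[0.5817 0.2661 0.0069]
 [0.5882 0.276  0.04  ]]
[[0.5783 0.316  0.0069]
 [0.5837 0.3254 0.0398]]
```

Request:
jog_arm:
  increments:
    - {"dx":0,"dy":0,"dz":0.15,"ax":0,"ay":0,"az":0,"gripper":-0.4}
    - {"dx":0,"dy":0,"dz":0.4,"ax":0,"ay":0,"az":0,"gripper":-0.4}
    - {"dx":0,"dy":0,"dz":0.7,"ax":0,"ay":0,"az":0,"gripper":-0.4}
    - {"dx":0,"dy":-0.2,"dz":1,"ax":0,"ay":0,"az":0,"gripper":-0.4}
    - {"dx":0,"dy":-0.5,"dz":1,"ax":0,"ay":0,"az":0,"gripper":-0.4}
    - {"dx":0,"dy":-0.8,"dz":1,"ax":0,"ay":0,"az":0,"gripper":-0.4}
    - {"dx":0,"dy":-1,"dz":1,"ax":0,"ay":0,"az":0,"gripper":-0.4}

```text
time: 4.25
eef_pos: [0.5911, 0.1746, 0.149]
tcp_rot: [-0.04, 0.999, -0.0, 0.0]
contact_force: [0.6, 1.2, -0.9]
opening: 0.376
finger_force: 29.9
```

Request:
jog_arm:
  increments:
    - {"dx":-0.1,"dy":-0.3,"dz":0,"ax":0,"ay":0,"az":0,"gripper":-0.4}
    - {"dx":-0.2,"dy":-0.6,"dz":0,"ax":0,"ay":0,"az":0,"gripper":-0.4}
    - {"dx":-0.2,"dy":-0.9,"dz":0,"ax":0,"ay":0,"az":0,"gripper":-0.4}
    - {"dx":-0.2,"dy":-1,"dz":0,"ax":0,"ay":0,"az":0,"gripper":-0.4}

```text
time: 4.65
eef_pos: [0.5669, 0.0539, 0.1485]
tcp_rot: [-0.039, 0.999, -0.0, -0.0]
contact_force: [0.3, 0.1, -0.4]
opening: 0.373
finger_force: 29.9
```

Request:
jog_arm:
  increments:
    - {"dx":0,"dy":-0.3,"dz":0,"ax":0,"ay":0,"az":0,"gripper":-0.4}
    - {"dx":0,"dy":-0.55,"dz":0,"ax":0,"ay":0,"az":0,"gripper":-0.4}
    - {"dx":0,"dy":-0.75,"dz":0,"ax":0,"ay":0,"az":0,"gripper":-0.4}
    - {"dx":0,"dy":-0.75,"dz":0,"ax":0,"ay":0,"az":0,"gripper":-0.4}
    - {"dx":0,"dy":-0.75,"dz":0,"ax":0,"ay":0,"az":0,"gripper":-0.4}
    - {"dx":0,"dy":-0.75,"dz":0,"ax":0,"ay":0,"az":0,"gripper":-0.4}

```text
time: 5.25
eef_pos: [0.5674, -0.0323, 0.1481]
tcp_rot: [-0.041, 0.999, 0.0, -0.0]
contact_force: [-0.1, 0.4, 0.4]
opening: 0.372
finger_force: 29.9
```

Run:
```python
from h import *
s=get_state();print(s["time"],s["eef_pos"].round(4),s["tcp_rot"].round(4),s["opening"],s["finger_force"],s["contact_force"].round(2))
d=cam("wrist");np.savez("w6.npz",**d);cv2.imwrite("pics/w6.png",d["frame"]);print(d["T"].round(3).tolist())
```

```text
5.25 [ 0.5674 -0.0323  0.1481] [-4.090e-02  9.992e-01  3.000e-04 -2.000e-04] 0.37221295442714014 29.94695484638214 [-0.06  0.42  0.38]
[[-0.082, -0.957, -0.28, 0.496], [0.997, -0.078, -0.023, -0.038], [0.0, -0.281, 0.96, 0.265], [0.0, 0.0, 0.0, 1.0]]
```

View pics/w6.png

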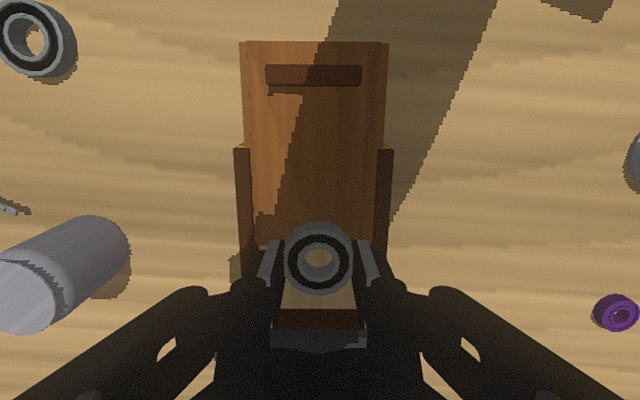

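The lid's cleat is at (313,75), the case lips at (242,200) and (384,200), and the held bearing at (318,258), level. The gripper hides the seat, so I'll look from farther on.

Request:
jog_arm:
  increments:
    - {"dx":0.3,"dy":0,"dz":0.1,"ax":0,"ay":0,"az":0,"gripper":-0.4}
    - {"dx":0.6,"dy":0,"dz":0.2,"ax":0,"ay":0,"az":0,"gripper":-0.4}
    - {"dx":0.9,"dy":0,"dz":0.2,"ax":0,"ay":0,"az":0,"gripper":-0.4}
    - {"dx":0.95,"dy":0,"dz":0.2,"ax":0,"ay":0,"az":0,"gripper":-0.4}
    - {"dx":0.95,"dy":0,"dz":0.2,"ax":0,"ay":0,"az":0,"gripper":-0.4}
    - {"dx":0.95,"dy":0,"dz":0.2,"ax":0,"ay":0,"az":0,"gripper":-0.4}

```text
time: 5.9
eef_pos: [0.6803, -0.0326, 0.1712]
tcp_rot: [-0.041, 0.999, 0.0, -0.001]
contact_force: [-0.9, 0.4, -0.9]
opening: 0.373
finger_force: 29.9
```

Run:
```python
from h import *
s=get_state();print(s["time"],s["eef_pos"].round(4),s["tcp_rot"].round(4),s["opening"],s["finger_force"],s["contact_force"].round(2))
d=cam("wrist");np.savez("w7.npz",**d);cv2.imwrite("pics/w7.png",d["frame"]);print(d["T"].round(3).tolist())
```

```text
5.9 [ 0.6803 -0.0326  0.1712] [-4.100e-02  9.992e-01  3.000e-04 -1.200e-03] 0.37269710588094 29.92949903011322 [-0.91  0.41 -0.9 ]
[[-0.082, -0.957, -0.278, 0.609], [0.997, -0.078, -0.023, -0.039], [0.0, -0.279, 0.96, 0.288], [0.0, 0.0, 0.0, 1.0]]
```

View pics/w7.png

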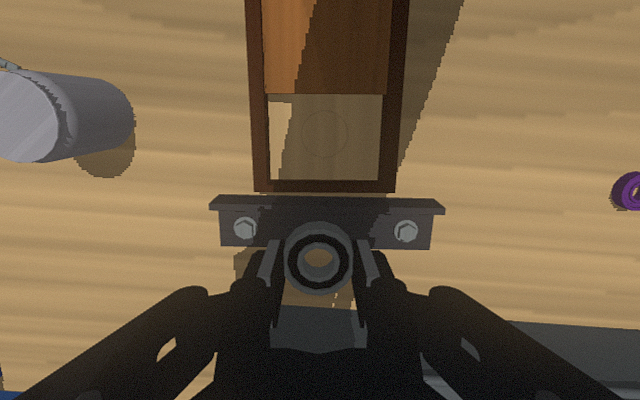

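The seat ring is about (325,134), the lid's front edge is on row 95 and the end wall on rows 181-191. The stop runs along row 200 and the bearing is at (318,262).

Run:
```python
from h import *
d=dict(np.load("w7.npz"));W=cloud(d);P=W.reshape(-1,3)
print("bench",np.nanmedian(W[120:180,430:600,2]))
ins=W[100:175,275:375].reshape(-1,3);b=np.median(ins[:,2]);print("insert med",b)
low=ins[(ins[:,2]<.0155)&(ins[:,2]>.008)];print(len(low),np.median(low[:,2]),cv2.minEnclosingCircle(low[:,:2].astype(np.float32)*1000),low.mean(0),"rim",np.median(ins[ins[:,2]>.0155][:,2]))
for h in(.014,.018): print(ray(d,325,134,h))
L=P[(P[:,2]>.034)&(P[:,2]<.042)&(P[:,0]>.59)&(P[:,0]<.685)&(abs(P[:,1]+.036)<.075)]
r=cv2.minAreaRect(L[:,:2].astype(np.float32)*1000);print(r,cv2.boxPoints(r).round(1).tolist(),np.median(L[:,2]))
for sgn in(1,-1):  # side walls outer
    pts=[]
    for x in np.arange(.6,.665,.005):
        q=L[abs(L[:,0]-x)<.0025][:,1]; pts.append((x,(q.max() if sgn>0 else q.min())))
    print(np.polyfit(*np.array(pts).T,1), pts[0],pts[-1])
s=W[205:240,215:440].reshape(-1,3);print("stop x",W[196:212:2,330].round(4).tolist())
B=W[215:310,280:360].reshape(-1,3);B=B[(B[:,2]>.13)&(B[:,2]<.18)];print("bearing",np.median(B[:,2]),B[:,2].max())
t=np.percentile(B[:,2],60);B=B[abs(B[:,2]-t)<.003];print(t,cv2.minEnclosingCircle(B[:,:2].astype(np.float32)*1000), np.linalg.lstsq(np.c_[B[:,:2],np.ones(len(B))],B[:,2],rcond=None)[0])
g=d["frame"][90:180,262:388];cv2.imwrite("pics/seat.png",cv2.resize(cv2.convertScaleAbs(g,alpha=1.6),None,fx=6,fy=6))
```

```text
bench -0.0009130581077404776
insert med nan
1696 0.013260350794410514 ((642.0769653320312, -30.705276489257812), 45.99534225463867) [ 0.63284893 -0.03167671  0.01330345] rim 0.01716366724036622
[ 0.63284243 -0.03079519  0.014     ]
[ 0.63250068 -0.03091042  0.018     ]
((631.8236694335938, -31.82608413696289), (90.70069885253906, 114.771484375), 3.815279245376587) [[582.7999877929688, 22.399999618530273], [590.4000244140625, -92.0999984741211], [680.9000244140625, -86.0999984741211], [673.2999877929688, 28.5]] 0.03702418502102947
[ 0.07405528 -0.02148139] (np.float64(0.6), np.float64(0.023187295413880503)) (np.float64(0.665), np.float64(0.027841278681007005))
[ 0.07356078 -0.13541193] (np.float64(0.6), np.float64(-0.09131752854270564)) (np.float64(0.665), np.float64(-0.08663117748243535))
stop x [[0.6901, -0.0208, 0.0004], [0.69, -0.0211, 0.0075], [0.6901, -0.0213, 0.0134], [0.6901, -0.0215, 0.0196], [0.6899, -0.0218, 0.0261], [0.6906, -0.0218, 0.0296], [0.6926, -0.0216, 0.0289], [0.6944, -0.0214, 0.0286]]
bearing 0.15191175256940342 0.17998456125875303
0.15219648194486768 ((679.4635620117188, -32.222679138183594), 20.990201950073242) [-0.00058921  0.00120866  0.15231191]
```

View pics/seat.png

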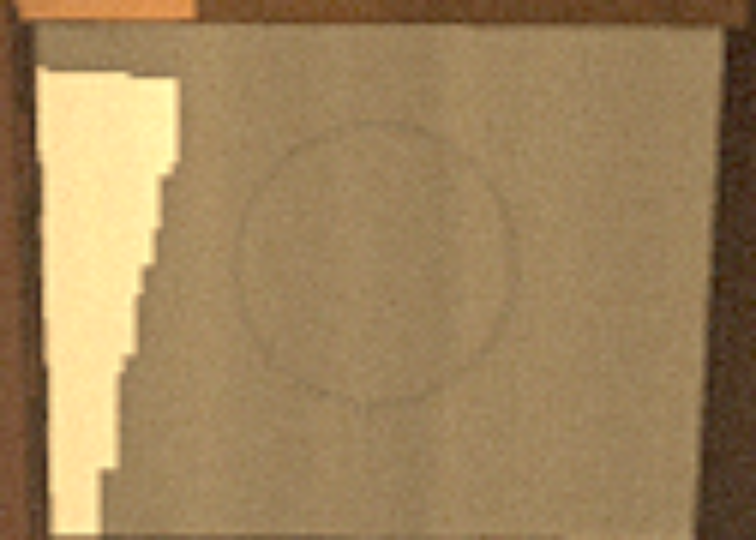

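Run:
```python
from h import *
d=dict(np.load("w7.npz"));W=cloud(d);B=W[215:310,270:370].reshape(-1,3)
tcp=np.array([.6803,-.0326]);yh=np.array([-np.sin(.082),np.cos(.082)]);xh=np.array([np.cos(.082),np.sin(.082)])
l=np.c_[(B[:,:2]-tcp)@xh,(B[:,:2]-tcp)@yh,B[:,2]]*1000
t=l[(abs(l[:,2]-152.2)<1.3)]
for y0 in(-9,-5,0,5,9):
    q=t[abs(t[:,1]-y0)<1.5]; print(y0,q[:,0].min().round(2),q[:,0].max().round(2),"mid",(q[:,0].min()+q[:,0].max())/2)
q=t[(abs(t[:,0])<4)];print("y ext",q[:,1].min(),q[:,1].max())
hi=l[(l[:,2]>155)&(l[:,2]<175)];print("pads",hi[hi[:,1]<0][:,1].max(),hi[hi[:,1]>0][:,1].min())
lo=l[(l[:,2]>130)&(l[:,2]<175)];print("lowest pts",np.percentile(lo[:,2],[0,1,2]))
for u,v in((318,262),(319,257)): print(ray(d,u,v,.1522))
```

```text
-9 -16.05 14.59 mid -0.7294374722269623
-5 -17.56 16.63 mid -0.4662478738317848
0 -17.7 17.25 mid -0.22297831992799821
5 -16.59 16.51 mid -0.044345137236435406
9 -15.51 14.9 mid -0.3042366080352785
y ext -16.622008484968507 15.651803037273245
pads -16.263809925294094 15.37320535335295
lowest pts [140.41541955 142.75620051 143.50603551]
[ 0.67982575 -0.03288093  0.1522    ]
[ 0.67723315 -0.03262773  0.1522    ]
```

Request:
jog_arm:
  increments:
    - {"dx":-0.2,"dy":0.014,"dz":0,"ax":0,"ay":0,"az":-0.005,"gripper":-0.4}
    - {"dx":-0.395,"dy":0.014,"dz":-0.1,"ax":0,"ay":0,"az":-0.005,"gripper":-0.4}
    - {"dx":-0.395,"dy":0.014,"dz":-0.35,"ax":0,"ay":0,"az":-0.005,"gripper":-0.4}
    - {"dx":-0.395,"dy":0.014,"dz":-0.6,"ax":0,"ay":0,"az":-0.005,"gripper":-0.4}
    - {"dx":-0.395,"dy":0.014,"dz":-0.8,"ax":0,"ay":0,"az":-0.005,"gripper":-0.4}
    - {"dx":-0.395,"dy":0.014,"dz":-0.9,"ax":0,"ay":0,"az":-0.005,"gripper":-0.4}
    - {"dx":-0.395,"dy":0.014,"dz":-0.93,"ax":0,"ay":0,"az":-0.005,"gripper":-0.4}
    - {"dx":-0.395,"dy":0.014,"dz":-0.93,"ax":0,"ay":0,"az":-0.005,"gripper":-0.4}
    - {"dx":-0.395,"dy":0.014,"dz":-0.93,"ax":0,"ay":0,"az":-0.005,"gripper":-0.4}

```text
time: 6.85
eef_pos: [0.6351, -0.032, 0.0622]
tcp_rot: [-0.037, 0.999, -0.0, 0.001]
contact_force: [0.1, -0.1, 0.5]
opening: 0.374
finger_force: 29.9
```

Run:
```python
from h import *
for i in range(2):
    s=get_state();print(s["time"],s["eef_pos"].round(4),s["tcp_rot"].round(4),s["contact_force"].round(2))
    d=cam("wrist")
W=cloud(d);P=W.reshape(-1,3);np.savez("w8.npz",**d);cv2.imwrite("pics/w8.png",d["frame"])
L=P[(P[:,2]>.036)&(P[:,2]<.0395)&(P[:,0]>.5)&(P[:,0]<.66)&(abs(P[:,1]+.036)<.075)]
for sgn in(1,-1):
    pts=[]
    for x in np.arange(.54,.66,.005):
        q=L[abs(L[:,0]-x)<.0025][:,1]
        q=q[q>-.01] if sgn>0 else q[q<-.06]
        if len(q)>3: pts.append((x,(q.max() if sgn>0 else q.min())))
    pts=np.array(pts);print(sgn,len(pts),np.polyfit(*pts.T,1) if len(pts)>2 else '',pts[0],pts[-1])
```

```text
6.85 [ 0.6351 -0.032   0.0622] [-3.660e-02  9.993e-01 -4.000e-04  1.400e-03] [ 0.1  -0.07  0.54]
6.9 [ 0.6352 -0.032   0.0623] [-3.660e-02  9.993e-01 -4.000e-04  1.500e-03] [-0.52 -0.26 -1.14]
1 23 [ 0.06702849 -0.01695899] [0.54       0.01925969] [0.65       0.02507581]
-1 24 [ 0.07433202 -0.13599436] [ 0.54       -0.09566308] [ 0.655      -0.08697592]
```

Request:
jog_arm:
  increments:
    - {"dx":-0.019,"dy":0.007,"dz":-0.05,"ax":0,"ay":0,"az":0,"gripper":-0.4}
    - {"dx":-0.019,"dy":0.007,"dz":-0.1,"ax":0,"ay":0,"az":0,"gripper":-0.4}
    - {"dx":-0.019,"dy":0.007,"dz":-0.1,"ax":0,"ay":0,"az":0,"gripper":-0.4}
    - {"dx":-0.019,"dy":0.007,"dz":-0.1,"ax":0,"ay":0,"az":0,"gripper":-0.4}

```text
time: 7.35
eef_pos: [0.6314, -0.0309, 0.0479]
tcp_rot: [-0.037, 0.999, 0.0, -0.001]
contact_force: [0.3, 0.9, -0.7]
opening: 0.377
finger_force: 29.9
```

Run:
```python
from h import *
s=get_state();print(s["time"],s["eef_pos"].round(4),s["tcp_rot"].round(4),s["contact_force"].round(2))
d=cam("wrist");W=cloud(d);B=W[200:320,250:390].reshape(-1,3);B=B[np.isfinite(B).all(1)]
a=.074;tcp=s["eef_pos"][:2];yh=np.array([-np.sin(a),np.cos(a)]);xh=np.array([np.cos(a),np.sin(a)])
l=np.c_[(B[:,:2]-tcp)@xh,(B[:,:2]-tcp)@yh,B[:,2]]*1000
h=(s["eef_pos"][2]-.0288+.011-.0009)*1000
t=l[(abs(l[:,2]-h)<1.5)&(np.hypot(l[:,0],l[:,1])<19)]
for y0 in(-5,0,5):
    q=t[abs(t[:,1]-y0)<1.5]; print(y0,q[:,0].min().round(2),q[:,0].max().round(2))
print(np.median(t[:,2]),h,(l[:,1]).min())
cv2.imwrite("pics/w9.png",d["frame"])
d=cam("side");cv2.imwrite("pics/s9.png",cv2.resize(d["frame"][150:260,220:380],None,fx=4,fy=4,interpolation=cv2.INTER_CUBIC))
```

```text
7.35 [ 0.6314 -0.0309  0.0479] [-3.660e-02  9.993e-01  1.000e-04 -5.000e-04] [ 0.26  0.88 -0.72]
-5 -17.32 16.47
0 -17.62 17.11
5 -16.9 16.1
28.793264675555694 29.183552770342345 -34.6691180172095
```

Request:
jog_arm:
  increments:
    - {"dx":0.013,"dy":0,"dz":0,"ax":0,"ay":0,"az":0,"gripper":-0.4}
    - {"dx":0.013,"dy":0,"dz":0,"ax":0,"ay":0,"az":0,"gripper":-0.4}
    - {"dx":0.013,"dy":0,"dz":0,"ax":0,"ay":0,"az":0,"gripper":-0.4}

```text
time: 7.75
eef_pos: [0.6336, -0.031, 0.0487]
tcp_rot: [-0.037, 0.999, -0.0, 0.0]
contact_force: [-0.2, -0.3, 0.1]
opening: 0.371
finger_force: 29.9
```

Request:
jog_arm:
  increments:
    - {"dx":0,"dy":0,"dz":-0.007,"ax":0,"ay":0,"az":0,"gripper":-0.4}
    - {"dx":0,"dy":0,"dz":-0.014,"ax":0,"ay":0,"az":0,"gripper":-0.4}
    - {"dx":0,"dy":0,"dz":-0.018,"ax":0,"ay":0,"az":0,"gripper":-0.4}
    - {"dx":0,"dy":0,"dz":-0.018,"ax":0,"ay":0,"az":0,"gripper":-0.4}

```text
time: 8.15
eef_pos: [0.6333, -0.0309, 0.0462]
tcp_rot: [-0.037, 0.999, 0.0, -0.0]
contact_force: [-0.2, 0.0, -0.5]
opening: 0.375
finger_force: 29.9
```

Request:
jog_arm:
  increments:
    - {"dx":0,"dy":0,"dz":-0.006,"ax":0,"ay":0,"az":0,"gripper":-0.4}
    - {"dx":0,"dy":0,"dz":-0.012,"ax":0,"ay":0,"az":0,"gripper":-0.4}
    - {"dx":0,"dy":0,"dz":-0.012,"ax":0,"ay":0,"az":0,"gripper":-0.4}

```text
time: 8.45
eef_pos: [0.6333, -0.0309, 0.0447]
tcp_rot: [-0.037, 0.999, 0.0, -0.0]
contact_force: [-0.2, 0.8, 0.1]
opening: 0.377
finger_force: 29.9
```

Request:
jog_arm:
  increments:
    - {"dx":0,"dy":0,"dz":-0.005,"ax":0,"ay":0,"az":0,"gripper":-0.4}
    - {"dx":0,"dy":0,"dz":-0.01,"ax":0,"ay":0,"az":0,"gripper":-0.4}
    - {"dx":0,"dy":0,"dz":-0.01,"ax":0,"ay":0,"az":0,"gripper":-0.4}

```text
time: 8.75
eef_pos: [0.6333, -0.0309, 0.0435]
tcp_rot: [-0.037, 0.999, 0.0, -0.0]
contact_force: [0.3, -0.2, -0.6]
opening: 0.376
finger_force: 29.9
```

Request:
jog_arm:
  increments:
    - {"dx":0,"dy":0,"dz":-0.004,"ax":0,"ay":0,"az":0,"gripper":-0.4}
    - {"dx":0,"dy":0,"dz":-0.004,"ax":0,"ay":0,"az":0,"gripper":-0.4}
    - {"dx":0,"dy":0,"dz":-0.004,"ax":0,"ay":0,"az":0,"gripper":-0.4}

```text
time: 9.05
eef_pos: [0.6334, -0.0309, 0.0432]
tcp_rot: [-0.037, 0.999, 0.0, -0.0]
contact_force: [-0.0, -0.1, -0.2]
opening: 0.376
finger_force: 29.9
```

Request:
jog_arm:
  increments:
    - {"dx":0,"dy":0,"dz":-0.003,"ax":0,"ay":0,"az":0,"gripper":-0.4}
    - {"dx":0,"dy":0,"dz":-0.003,"ax":0,"ay":0,"az":0,"gripper":-0.4}

```text
time: 9.25
eef_pos: [0.6334, -0.031, 0.0429]
tcp_rot: [-0.037, 0.999, -0.0, 0.0]
contact_force: [0.2, -0.2, 0.1]
opening: 0.374
finger_force: 29.9
```

Request:
jog_arm:
  increments:
    - {"dx":0,"dy":0,"dz":-0.002,"ax":0,"ay":0,"az":0,"gripper":-0.22}
    - {"dx":0,"dy":0,"dz":-0.002,"ax":0,"ay":0,"az":0,"gripper":-0.15}
    - {"dx":0,"dy":0,"dz":-0.002,"ax":0,"ay":0,"az":0,"gripper":-0.05}
    - {"dx":0,"dy":0,"dz":-0.002,"ax":0,"ay":0,"az":0,"gripper":0.05}
    - {"dx":0,"dy":0,"dz":-0.002,"ax":0,"ay":0,"az":0,"gripper":0.05}

```text
time: 9.75
eef_pos: [0.6334, -0.0309, 0.0427]
tcp_rot: [-0.037, 0.999, -0.0, 0.0]
contact_force: [1.2, -0.5, -0.5]
opening: 0.526
finger_force: 0.0
```

Request:
jog_arm:
  increments:
    - {"dx":0,"dy":0,"dz":0.05,"ax":0,"ay":0,"az":0,"gripper":0.05}
    - {"dx":0,"dy":0,"dz":0.15,"ax":0,"ay":0,"az":0,"gripper":0.05}
    - {"dx":0,"dy":0,"dz":0.45,"ax":0,"ay":0,"az":0,"gripper":0.05}
    - {"dx":0.2,"dy":0,"dz":0.8,"ax":0,"ay":0,"az":0,"gripper":-0.2}
    - {"dx":0.45,"dy":0,"dz":1,"ax":0,"ay":0,"az":0,"gripper":-0.2}
    - {"dx":0.45,"dy":0,"dz":1,"ax":0,"ay":0,"az":0,"gripper":-0.2}
    - {"dx":0.45,"dy":0,"dz":1,"ax":0,"ay":0,"az":0,"gripper":-0.2}

```text
time: 10.45
eef_pos: [0.6879, -0.031, 0.1641]
tcp_rot: [-0.037, 0.999, -0.0, 0.001]
contact_force: [0.1, -0.7, -1.6]
opening: 0.395
finger_force: 0.0
```

Run:
```python
from h import *
s=get_state();print(s["time"],s["eef_pos"].round(4),s["tcp_rot"].round(4),s["opening"],s["contact_force"].round(2))
d=cam("wrist");np.savez("w10.npz",**d);W=cloud(d);P=W.reshape(-1,3);P=P[np.isfinite(P).all(1)]
B=P[(np.hypot(P[:,0]-.6327,P[:,1]+.0315)<.025)];t=B[(B[:,2]>.0205)&(B[:,2]<.03)]
print(len(t),np.percentile(t[:,2],[5,50,95]),cv2.minEnclosingCircle(t[:,:2].astype(np.float32)*1000),np.linalg.lstsq(np.c_[t[:,:2]-t[:,:2].mean(0),np.ones(len(t))],t[:,2],rcond=None)[0])
cv2.imwrite("pics/w10.png",d["frame"])
L=P[(P[:,2]>.034)&(P[:,2]<.042)&(P[:,0]>.58)&(P[:,0]<.685)&(abs(P[:,1]+.036)<.075)]
r=cv2.minAreaRect(L[:,:2].astype(np.float32)*1000);print(r)
```

```text
10.45 [ 0.6879 -0.031   0.1641] [-3.670e-02  9.993e-01 -3.000e-04  9.000e-04] 0.3951455398401705 [ 0.07 -0.65 -1.58]
1266 [0.02205031 0.02366741 0.02500988] ((633.3590087890625, -31.658859252929688), 17.334829330444336) [-0.00486425  0.00213865  0.02361094]
((626.583740234375, -32.12736892700195), (101.29537963867188, 114.34822845458984), 4.233774662017822)
```

View pics/w10.png

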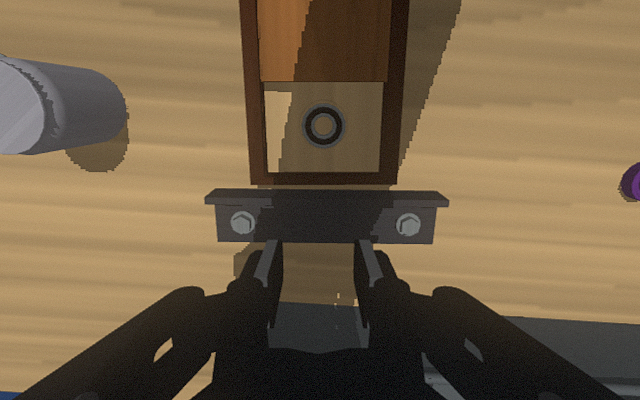

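The bearing is down in the seat at (324,125): centred, level and about 7 mm proud of the insert. Next I'll measure the cleat from an earlier wrist frame and the top camera.

Run:
```python
from h import *
d=dict(np.load("w6.npz"));W=cloud(d);P=W.reshape(-1,3);P=P[np.isfinite(P).all(1)]
C=P[(P[:,2]>.046)&(P[:,2]<.062)&(P[:,0]>.44)&(P[:,0]<.53)&(abs(P[:,1]+.04)<.05)]
print("cleat w",len(C),np.median(C[:,2]),cv2.minAreaRect(C[:,:2].astype(np.float32)*1000))
Q=P[(P[:,2]>.033)&(P[:,2]<.042)&(P[:,0]>.42)&(P[:,0]<.57)&(abs(P[:,1]+.04)<.042)];print("panel",Q.min(0),np.median(Q[:,2]),np.polyfit(Q[:,0],Q[:,2],1))
d=cam("top");W=cloud(d);P=W.reshape(-1,3);P=P[np.isfinite(P).all(1)]
C=P[(P[:,2]>.047)&(P[:,2]<.062)&(P[:,0]>.44)&(P[:,0]<.53)&(abs(P[:,1]+.04)<.05)]
print("cleat t",len(C),np.median(C[:,2]),cv2.minAreaRect(C[:,:2].astype(np.float32)*1000))
print(get_state()["eef_pos"])
```

```text
cleat w 2022 0.05256952969749039 ((479.21136474609375, -43.05818176269531), (12.23517894744873, 59.719688415527344), 4.391434192657471)
panel [ 0.4545374  -0.08199918  0.03335055] 0.03603929418933978 [0.00868848 0.03157707]
cleat t 0 nan ((0.0, 0.0), (0.0, 0.0), 0.0)
[ 0.68566508 -0.03063663  0.1608879 ]
  return _methods._mean(a, axis=axis, dtype=dtype,
  ret = ret.dtype.type(ret / rcount)
```

Request:
jog_arm:
  increments:
    - {"dx":-0.3,"dy":-0.02,"dz":0,"ax":0,"ay":0,"az":0,"gripper":-1}
    - {"dx":-0.6,"dy":-0.04,"dz":0,"ax":0,"ay":0,"az":0,"gripper":-1}
    - {"dx":-0.9,"dy":-0.06,"dz":0,"ax":0,"ay":0,"az":0,"gripper":-1}
    - {"dx":-1,"dy":-0.06,"dz":0,"ax":0,"ay":0,"az":0,"gripper":-1}

```text
time: 10.95
eef_pos: [0.5625, -0.0375, 0.1596]
tcp_rot: [-0.036, 0.999, 0.001, -0.003]
contact_force: [-1.2, -0.3, 0.3]
opening: 0.002
finger_force: 0.0
```

Request:
jog_arm:
  increments:
    - {"dx":-0.3,"dy":-0.02,"dz":0,"ax":0,"ay":0,"az":0,"gripper":-1}
    - {"dx":-0.6,"dy":-0.06,"dz":0,"ax":0,"ay":0,"az":0,"gripper":-1}
    - {"dx":-0.9,"dy":-0.06,"dz":0,"ax":0,"ay":0,"az":0,"gripper":-1}
    - {"dx":-0.95,"dy":-0.06,"dz":0,"ax":0,"ay":0,"az":0,"gripper":-1}
    - {"dx":-0.95,"dy":-0.06,"dz":-0.2,"ax":0,"ay":0,"az":0,"gripper":-1}
    - {"dx":-0.95,"dy":-0.06,"dz":-0.4,"ax":0,"ay":0,"az":0,"gripper":-1}
    - {"dx":-0.95,"dy":-0.06,"dz":-0.4,"ax":0,"ay":0,"az":0,"gripper":-1}
    - {"dx":-0.95,"dy":-0.06,"dz":-0.4,"ax":0,"ay":0,"az":0,"gripper":-1}

```text
time: 11.75
eef_pos: [0.4536, -0.0453, 0.1144]
tcp_rot: [-0.037, 0.999, 0.0, -0.0]
contact_force: [-0.1, 0.1, 0.5]
opening: 0.002
finger_force: 0.0
```

Run:
```python
from h import *
s=get_state();print(s["time"],s["qpos"].round(2),s["eef_pos"].round(4),s["tcp_rot"].round(4),s["opening"],s["contact_force"].round(2))
d=cam("wrist");W=cloud(d);P=W.reshape(-1,3);P=P[np.isfinite(P).all(1)]
z=s["eef_pos"][2];F=P[(np.hypot(*(P[:,:2]-s["eef_pos"][:2]).T)<.035)&(P[:,2]>z-.04)&(P[:,2]<z)]
print(np.percentile(F,[0.5,99.5],axis=0).round(4),F.min(0).round(4))
```

```text
11.75 [-0.32 -0.03  2.21  0.    0.96 -1.97] [ 0.4536 -0.0453  0.1144] [-3.650e-02  9.993e-01  2.000e-04 -5.000e-04] 0.0015349496305732374 [-0.14  0.08  0.52]
[[ 0.4416 -0.0597  0.0929]
 [ 0.448  -0.0329  0.1142]] [ 0.4412 -0.0599  0.0922]
```

Request:
jog_arm:
  increments:
    - {"dx":0,"dy":0,"dz":-0.15,"ax":0,"ay":0,"az":0,"gripper":-1}
    - {"dx":0,"dy":0,"dz":-0.3,"ax":0,"ay":0,"az":0,"gripper":-1}
    - {"dx":0,"dy":0,"dz":-0.38,"ax":0,"ay":0,"az":0,"gripper":-1}
    - {"dx":0,"dy":0,"dz":-0.4,"ax":0,"ay":0,"az":0,"gripper":-1}
    - {"dx":0,"dy":0,"dz":-0.4,"ax":0,"ay":0,"az":0,"gripper":-1}
    - {"dx":0,"dy":0,"dz":-0.4,"ax":0,"ay":0,"az":0,"gripper":-1}

```text
time: 12.4
eef_pos: [0.4542, -0.0456, 0.0676]
tcp_rot: [-0.037, 0.999, -0.0, 0.001]
contact_force: [-0.5, -1.0, -0.2]
opening: 0.005
finger_force: 0.0
```

Request:
jog_arm:
  increments:
    - {"dx":0.02,"dy":0.0015,"dz":0,"ax":0,"ay":0,"az":0,"gripper":-1}
    - {"dx":0.04,"dy":0.003,"dz":0,"ax":0,"ay":0,"az":0,"gripper":-1}
    - {"dx":0.06,"dy":0.0045,"dz":0,"ax":0,"ay":0,"az":0,"gripper":-1}
    - {"dx":0.08,"dy":0.006,"dz":0,"ax":0,"ay":0,"az":0,"gripper":-1}
    - {"dx":0.09,"dy":0.007,"dz":0,"ax":0,"ay":0,"az":0,"gripper":-1}
    - {"dx":0.1,"dy":0.008,"dz":0,"ax":0,"ay":0,"az":0,"gripper":-1}

```text
time: 13.0
eef_pos: [0.4654, -0.0444, 0.0665]
tcp_rot: [-0.037, 0.999, 0.0, -0.0]
contact_force: [-0.7, 0.2, 0.7]
opening: -0.0
finger_force: 0.2
```

Request:
jog_arm:
  increments:
    - {"dx":0.02,"dy":0.0015,"dz":0,"ax":0,"ay":0,"az":0,"gripper":-1}
    - {"dx":0.04,"dy":0.003,"dz":0,"ax":0,"ay":0,"az":0,"gripper":-1}
    - {"dx":0.06,"dy":0.0045,"dz":0,"ax":0,"ay":0,"az":0,"gripper":-1}
    - {"dx":0.08,"dy":0.006,"dz":0,"ax":0,"ay":0,"az":0,"gripper":-1}
    - {"dx":0.1,"dy":0.0075,"dz":0,"ax":0,"ay":0,"az":0,"gripper":-1}
    - {"dx":0.12,"dy":0.009,"dz":0,"ax":0,"ay":0,"az":0,"gripper":-1}
    - {"dx":0.14,"dy":0.0105,"dz":0,"ax":0,"ay":0,"az":0,"gripper":-1}
    - {"dx":0.16,"dy":0.012,"dz":0,"ax":0,"ay":0,"az":0,"gripper":-1}

```text
time: 13.8
eef_pos: [0.4848, -0.0429, 0.0666]
tcp_rot: [-0.037, 0.999, -0.0, -0.0]
contact_force: [-0.5, 0.4, 0.6]
opening: 0.002
finger_force: 0.1
```

```bash
cat > lid.py <<'E'
from h import *
s=get_state();print(s["time"],s["eef_pos"].round(4),s["contact_force"].round(2))
def m(n):
    W=cloud(cam(n));P=W.reshape(-1,3);P=P[np.isfinite(P).all(1)];P=P[abs(P[:,1]+.037)<.08];tx=get_state()["eef_pos"][0]
    C=P[(P[:,2]>.046)&(P[:,2]<.058)&(P[:,0]>tx+.008)&(P[:,0]<tx+.035)]
    L=P[(P[:,2]>.033)&(P[:,2]<.042)&(P[:,0]>.58)&(P[:,0]<.686)]
    print(n,len(C),"cleat",C.min(0).round(4),C.max(0).round(4),cv2.minAreaRect(C[:,:2].astype(np.float32)*1000) if len(C)>5 else '')
    print("  case far",np.percentile(L[:,0],[99,99.7]).round(4) if len(L) else '')
for n in("side","top"):
    try:m(n)
    except Exception as e:print(n,e)
E
python3 lid.py
```

```text
13.8 [ 0.4848 -0.0429  0.0666] [-0.55  0.4   0.61]
side 71 cleat [ 0.4934 -0.0696  0.0461] [ 0.5101 -0.0099  0.0576] ((500.61456298828125, -39.94661331176758), (13.502071380615234, 59.83649826049805), 5.307154655456543)
  case far [0.6781 0.6796]
top zero-size array to reduction operation minimum which has no identity
```

Request:
jog_arm:
  increments:
    - {"dx":0.03,"dy":0.002,"dz":0,"ax":0,"ay":0,"az":0,"gripper":-1}
    - {"dx":0.06,"dy":0.0045,"dz":0,"ax":0,"ay":0,"az":0,"gripper":-1}
    - {"dx":0.09,"dy":0.0065,"dz":0,"ax":0,"ay":0,"az":0,"gripper":-1}
    - {"dx":0.12,"dy":0.009,"dz":0,"ax":0,"ay":0,"az":0,"gripper":-1}
    - {"dx":0.15,"dy":0.011,"dz":0,"ax":0,"ay":0,"az":0,"gripper":-1}
    - {"dx":0.18,"dy":0.0135,"dz":0,"ax":0,"ay":0,"az":0,"gripper":-1}
    - {"dx":0.21,"dy":0.0155,"dz":0,"ax":0,"ay":0,"az":0,"gripper":-1}
    - {"dx":0.23,"dy":0.017,"dz":0,"ax":0,"ay":0,"az":0,"gripper":-1}
    - {"dx":0.25,"dy":0.0185,"dz":0,"ax":0,"ay":0,"az":0,"gripper":-1}
    - {"dx":0.25,"dy":0.0185,"dz":0,"ax":0,"ay":0,"az":0,"gripper":-1}

```text
time: 14.9
eef_pos: [0.515, -0.0408, 0.0667]
tcp_rot: [-0.037, 0.999, -0.0, 0.0]
contact_force: [-0.3, -0.8, 0.1]
opening: 0.001
finger_force: 0.0
```

```bash
python3 lid.py
```

```text
14.9 [ 0.515  -0.0408  0.0667] [-0.27 -0.75  0.13]
side 67 cleat [ 0.5233 -0.0685  0.0462] [ 0.5395 -0.0083  0.0578] ((530.8697509765625, -38.495208740234375), (15.008917808532715, 60.25869369506836), 2.8461978435516357)
  case far [0.6785 0.6798]
top zero-size array to reduction operation minimum which has no identity
```

Request:
jog_arm:
  increments:
    - {"dx":0.01,"dy":0.001,"dz":0,"ax":0,"ay":0,"az":0,"gripper":-1}
    - {"dx":0.02,"dy":0.0015,"dz":0,"ax":0,"ay":0,"az":0,"gripper":-1}
    - {"dx":0.03,"dy":0.002,"dz":0,"ax":0,"ay":0,"az":0,"gripper":-1}
    - {"dx":0.04,"dy":0.003,"dz":0,"ax":0,"ay":0,"az":0,"gripper":-1}
    - {"dx":0.05,"dy":0.004,"dz":0,"ax":0,"ay":0,"az":0,"gripper":-1}
    - {"dx":0.06,"dy":0.0045,"dz":0,"ax":0,"ay":0,"az":0,"gripper":-1}
    - {"dx":0.07,"dy":0.005,"dz":0,"ax":0,"ay":0,"az":0,"gripper":-1}

```text
time: 15.7
eef_pos: [0.5223, -0.0401, 0.0665]
tcp_rot: [-0.037, 0.999, 0.0, -0.001]
contact_force: [-4.0, -0.5, 2.3]
opening: 0.004
finger_force: 1.9
```

Request:
jog_arm:
  increments:
    - {"dx":0.01,"dy":0.001,"dz":0,"ax":0,"ay":0,"az":0,"gripper":-1}
    - {"dx":0.02,"dy":0.0015,"dz":0,"ax":0,"ay":0,"az":0,"gripper":-1}
    - {"dx":0.03,"dy":0.002,"dz":0,"ax":0,"ay":0,"az":0,"gripper":-1}
    - {"dx":0.04,"dy":0.003,"dz":0,"ax":0,"ay":0,"az":0,"gripper":-1}

```text
time: 16.1
eef_pos: [0.5275, -0.0397, 0.0663]
tcp_rot: [-0.037, 0.999, 0.0, -0.0]
contact_force: [-4.3, 0.2, 1.6]
opening: -0.002
finger_force: 1.8
```

Request:
jog_arm:
  increments:
    - {"dx":0.01,"dy":0.001,"dz":0,"ax":0,"ay":0,"az":0,"gripper":-1}
    - {"dx":0.02,"dy":0.0015,"dz":0,"ax":0,"ay":0,"az":0,"gripper":-1}
    - {"dx":0.03,"dy":0.002,"dz":0,"ax":0,"ay":0,"az":0,"gripper":-1}
    - {"dx":0.04,"dy":0.003,"dz":0,"ax":0,"ay":0,"az":0,"gripper":-1}

```text
time: 16.5
eef_pos: [0.5326, -0.0393, 0.0663]
tcp_rot: [-0.037, 0.999, 0.0, -0.0]
contact_force: [-2.8, -0.7, -1.0]
opening: -0.001
finger_force: 1.4
```

```bash
python3 lid.py
```

```text
16.5 [ 0.5326 -0.0393  0.0663] [-2.78 -0.7  -1.01]
side 67 cleat [ 0.5417 -0.0684  0.0467] [ 0.5564 -0.0067  0.0577] ((549.07373046875, -37.54802322387695), (13.44542407989502, 62.44918441772461), 6.854568004608154)
  case far [0.684  0.6852]
top zero-size array to reduction operation minimum which has no identity
```

Request:
jog_arm:
  increments:
    - {"dx":0.007,"dy":0.0005,"dz":0,"ax":0,"ay":0,"az":0,"gripper":-1}
    - {"dx":0.014,"dy":0.001,"dz":0,"ax":0,"ay":0,"az":0,"gripper":-1}
    - {"dx":0.02,"dy":0.0015,"dz":0,"ax":0,"ay":0,"az":0,"gripper":-1}

```text
time: 16.9
eef_pos: [0.535, -0.0392, 0.0665]
tcp_rot: [-0.037, 0.999, 0.0, -0.0]
contact_force: [-2.7, -0.8, -1.2]
opening: 0.002
finger_force: 1.3
```

Request:
jog_arm:
  increments:
    - {"dx":0.006,"dy":0.0005,"dz":0,"ax":0,"ay":0,"az":0,"gripper":-1}
    - {"dx":0.012,"dy":0.001,"dz":0,"ax":0,"ay":0,"az":0,"gripper":-1}
    - {"dx":0.018,"dy":0.0015,"dz":0,"ax":0,"ay":0,"az":0,"gripper":-1}

```text
time: 17.2
eef_pos: [0.5365, -0.039, 0.0665]
tcp_rot: [-0.037, 0.999, 0.0, -0.001]
contact_force: [-6.2, -1.0, 1.3]
opening: 0.004
finger_force: 2.9
```

Request:
jog_arm:
  increments:
    - {"dx":0.006,"dy":0.0005,"dz":0,"ax":0,"ay":0,"az":0,"gripper":-1}
    - {"dx":0.012,"dy":0.001,"dz":0,"ax":0,"ay":0,"az":0,"gripper":-1}
    - {"dx":0.018,"dy":0.0015,"dz":0,"ax":0,"ay":0,"az":0,"gripper":-1}

```text
time: 17.5
eef_pos: [0.538, -0.0388, 0.0665]
tcp_rot: [-0.037, 0.999, 0.0, -0.002]
contact_force: [-7.5, -0.6, 2.1]
opening: 0.003
finger_force: 3.9
```

Request:
jog_arm:
  increments:
    - {"dx":0.005,"dy":0.0004,"dz":0,"ax":0,"ay":0,"az":0,"gripper":-1}
    - {"dx":0.01,"dy":0.0008,"dz":0,"ax":0,"ay":0,"az":0,"gripper":-1}

```text
time: 17.7
eef_pos: [0.5391, -0.0387, 0.0665]
tcp_rot: [-0.037, 0.999, 0.0, -0.002]
contact_force: [-7.4, -1.3, 2.5]
opening: 0.002
finger_force: 3.8
```

Request:
jog_arm:
  increments:
    - {"dx":0.005,"dy":0.0004,"dz":0,"ax":0,"ay":0,"az":0,"gripper":-1}
    - {"dx":0.01,"dy":0.0008,"dz":0,"ax":0,"ay":0,"az":0,"gripper":-1}

```text
time: 17.9
eef_pos: [0.5407, -0.0386, 0.0666]
tcp_rot: [-0.037, 0.999, 0.0, -0.002]
contact_force: [-6.4, -0.3, 0.9]
opening: -0.002
finger_force: 2.9
```

Request:
jog_arm:
  increments:
    - {"dx":0.005,"dy":0.0004,"dz":0,"ax":0,"ay":0,"az":0,"gripper":-1}
    - {"dx":0.01,"dy":0.0008,"dz":0,"ax":0,"ay":0,"az":0,"gripper":-1}

```text
time: 18.1
eef_pos: [0.5429, -0.0385, 0.0666]
tcp_rot: [-0.037, 0.999, 0.0, 0.0]
contact_force: [-1.7, -0.0, -0.6]
opening: -0.002
finger_force: 1.0
```

```bash
sed -i 's/<.686)/<.71)/' lid.py; python3 lid.py
```

```text
18.1 [ 0.5429 -0.0385  0.0666] [-1.72 -0.   -0.59]
side 68 cleat [ 0.5523 -0.064   0.046 ] [ 0.5673 -0.0031  0.058 ] ((559.4360961914062, -33.54633331298828), (13.461128234863281, 61.69742202758789), 7.38959264755249)
  case far [0.6938 0.697 ]
top zero-size array to reduction operation minimum which has no identity
```

Request:
jog_arm:
  increments:
    - {"dx":0.005,"dy":0.0004,"dz":0,"ax":0,"ay":0,"az":0,"gripper":-1}
    - {"dx":0.01,"dy":0.0008,"dz":0,"ax":0,"ay":0,"az":0,"gripper":-1}

```text
time: 18.4
eef_pos: [0.5454, -0.0387, 0.0675]
tcp_rot: [-0.036, 0.999, -0.0, 0.002]
contact_force: [-1.2, 0.2, 0.1]
opening: -0.005
finger_force: 0.2
```

Request:
jog_arm:
  increments:
    - {"dx":0.005,"dy":0.0004,"dz":0,"ax":0,"ay":0,"az":0,"gripper":-1}
    - {"dx":0.01,"dy":0.0008,"dz":0,"ax":0,"ay":0,"az":0,"gripper":-1}

```text
time: 18.6
eef_pos: [0.5455, -0.0384, 0.0668]
tcp_rot: [-0.037, 0.999, -0.0, 0.0]
contact_force: [-1.4, -0.2, 0.1]
opening: 0.0
finger_force: 0.7
```

Request:
jog_arm:
  increments:
    - {"dx":0.005,"dy":0.0004,"dz":0,"ax":0,"ay":0,"az":0,"gripper":-1}
    - {"dx":0.008,"dy":0.0008,"dz":0,"ax":0,"ay":0,"az":0,"gripper":-1}

```text
time: 18.8
eef_pos: [0.5455, -0.0382, 0.0663]
tcp_rot: [-0.037, 0.999, 0.0, -0.001]
contact_force: [-4.2, -1.2, 1.7]
opening: -0.001
finger_force: 1.9
```

Request:
jog_arm:
  increments:
    - {"dx":0.005,"dy":0.0004,"dz":0,"ax":0,"ay":0,"az":0,"gripper":-1}
    - {"dx":0.008,"dy":0.0006,"dz":0,"ax":0,"ay":0,"az":0,"gripper":-1}

```text
time: 19.0
eef_pos: [0.5456, -0.0381, 0.0661]
tcp_rot: [-0.037, 0.999, 0.0, -0.002]
contact_force: [-5.6, -1.8, 3.7]
opening: 0.001
finger_force: 3.3
```

Request:
jog_arm:
  increments:
    - {"dx":0.005,"dy":0.0004,"dz":0,"ax":0,"ay":0,"az":0,"gripper":-1}
    - {"dx":0.008,"dy":0.0006,"dz":0,"ax":0,"ay":0,"az":0,"gripper":-1}

```text
time: 19.2
eef_pos: [0.5457, -0.038, 0.0658]
tcp_rot: [-0.037, 0.999, 0.0, -0.004]
contact_force: [-7.7, -1.2, 4.4]
opening: 0.002
finger_force: 4.3
```

```bash
python3 lid.py
```

```text
19.2 [ 0.5457 -0.038   0.0658] [-7.71 -1.24  4.4 ]
side 68 cleat [ 0.5551 -0.07    0.046 ] [ 0.571  -0.0042  0.0578] ((562.2800903320312, -37.395389556884766), (13.3765287399292, 66.23892974853516), 4.011852264404297)
  case far [0.6945 0.6996]
top zero-size array to reduction operation minimum which has no identity
```

Request:
jog_arm:
  increments:
    - {"dx":0.006,"dy":0.0004,"dz":0,"ax":0,"ay":0,"az":0,"gripper":-1}
    - {"dx":0.01,"dy":0.0006,"dz":0,"ax":0,"ay":0,"az":0,"gripper":-1}
    - {"dx":0.01,"dy":0.0006,"dz":0,"ax":0,"ay":0,"az":0,"gripper":-1}

```text
time: 19.6
eef_pos: [0.5459, -0.0377, 0.0655]
tcp_rot: [-0.037, 0.999, 0.001, -0.005]
contact_force: [-10.5, -1.0, 5.4]
opening: 0.002
finger_force: 5.3
```

Request:
jog_arm:
  increments:
    - {"dx":-0.05,"dy":-0.004,"dz":0,"ax":0,"ay":0,"az":0,"gripper":-1}
    - {"dx":-0.12,"dy":-0.01,"dz":0,"ax":0,"ay":0,"az":0,"gripper":-1}
    - {"dx":-0.15,"dy":-0.01,"dz":0.2,"ax":0,"ay":0,"az":0,"gripper":-1}
    - {"dx":-0.15,"dy":-0.01,"dz":0.6,"ax":0,"ay":0,"az":0,"gripper":-1}
    - {"dx":-0.15,"dy":-0.01,"dz":1,"ax":0,"ay":0,"az":0,"gripper":-1}
    - {"dx":0.2,"dy":-0.01,"dz":1,"ax":0,"ay":0,"az":0,"gripper":-1}
    - {"dx":0.5,"dy":-0.01,"dz":1,"ax":0,"ay":0,"az":0,"gripper":-1}
    - {"dx":0.8,"dy":-0.01,"dz":1,"ax":0,"ay":0,"az":0,"gripper":-1}
    - {"dx":1,"dy":-0.01,"dz":1,"ax":0,"ay":0,"az":0,"gripper":-1}
    - {"dx":1,"dy":-0.01,"dz":1,"ax":0,"ay":0,"az":0,"gripper":-1}

```text
time: 20.6
eef_pos: [0.6717, -0.0395, 0.1867]
tcp_rot: [-0.037, 0.999, -0.0, 0.002]
contact_force: [0.3, -0.3, -0.2]
opening: 0.003
finger_force: 0.0
```

Request:
jog_arm:
  increments:
    - {"dx":0.05,"dy":0,"dz":0,"ax":0,"ay":0,"az":0,"gripper":-1}
    - {"dx":0.05,"dy":0,"dz":0,"ax":0,"ay":0,"az":0,"gripper":-1}
    - {"dx":0.05,"dy":0,"dz":0,"ax":0,"ay":0,"az":0,"gripper":-1}

```text
time: 20.9
eef_pos: [0.6746, -0.0392, 0.1866]
tcp_rot: [-0.037, 0.999, 0.0, -0.0]
contact_force: [0.7, -0.0, 0.6]
opening: 0.0
finger_force: 0.0
```

Run:
```python
from h import *
s=get_state();print(s["time"],s["eef_pos"].round(4))
d=cam("wrist");cv2.imwrite("pics/w11.png",d["frame"]);W=cloud(d);P=W.reshape(-1,3);P=P[np.isfinite(P).all(1)]
C=P[(P[:,2]>.047)&(P[:,2]<.058)&(P[:,0]>.54)&(P[:,0]<.59)&(abs(P[:,1]+.038)<.05)]
print(np.median(C[:,2]),cv2.minAreaRect(C[:,:2].astype(np.float32)*1000))
m=P[(abs(P[:,1]+.035)<.015)&(P[:,0]<.72)&(P[:,0]>.5)]
for x in np.arange(.48,.70,.004):
    q=m[abs(m[:,0]-x)<.002]
    if len(q):print(f"{x:.3f}:{np.median(q[:,2])*1000:.1f}",end=" ")
```

```text
20.9 [ 0.6746 -0.0392  0.1866]
0.052985201140230365 ((562.599609375, -36.58960723876953), (11.931869506835938, 59.49418258666992), 4.25592565536499)
0.520:-0.9 0.524:-0.9 0.528:-0.9 0.532:-0.7 0.540:36.1 0.544:36.2 0.548:36.2 0.552:36.2 0.556:53.0 0.560:53.1 0.564:53.1 0.568:48.8 0.572:36.1 0.576:36.2 0.580:36.2 0.584:36.2 0.588:36.2 0.592:36.1 0.596:36.2 0.600:36.1 0.604:36.1 0.608:36.1 0.612:36.3 0.616:36.0 0.620:36.2 0.624:36.1 0.628:36.0 0.632:36.1 0.636:36.2 0.640:36.2 0.644:36.1 0.648:36.2 0.652:255.3 0.656:243.7 0.660:230.5 0.664:218.8 0.668:187.4 0.672:198.1 0.676:198.3 0.680:198.7 0.684:197.5 0.688:37.3 0.692:30.3 0.696:29.1
```

View pics/w11.png

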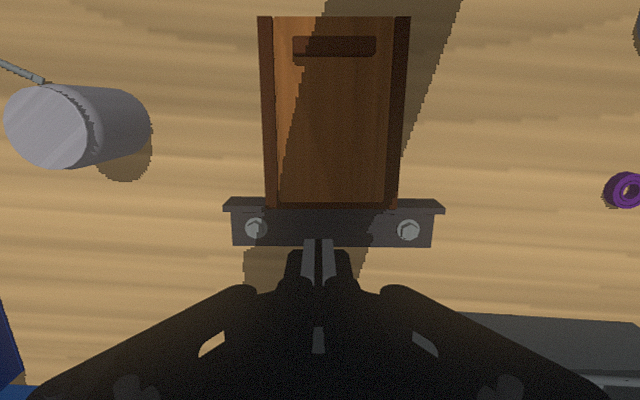

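The lid is shut flush with the mouth (row 16). The case sits flat against the stop (row 207), and the gripper is clear.

```bash
python3 -c "
from plant import job; print(job.sign_off())"
```

```text
the job is handed in; nothing more can be done
None
```

The smaller bearing lies flat in its seat and the lid is fully home past the ridge, with the case flat against the bench stop; I handed the job in at about 21 s, and no verdict came back.

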